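# Tip a face-down driver module over against its dock and plug it in

### The arm

A 7-joint arm with a two-finger parallel gripper is mounted at the origin on a cart in front of the work surface, level with it; the furniture and walls round the work are solid. World frame = base frame: x ahead of the robot, y to its left, z up, the work surface at z = 0. Lengths are in m, angles in rad, forces in N, time in s.
With the tool pointing down it reaches from about 0.4 to 0.85 m from the base axis. Payload 10.4 kg.
Tool frame: the origin (TCP) lies at the very end of the fingers, on their centre line; the grasp point (between the pads) lies bot.hold_point_z behind it (bot.hold_point_z is the distance from the TCP to the grasp point, in m); z points along the fingers, y is the line along which they close (so a half turn about z gives the same grasp; the last joint's range is limited). The gripper opens to 87 mm and grips with 3 to 60 N. Pads are 19 mm wide; open, the fingers measure 117 mm over their backs; the gripper's body (75 mm by 190 mm) begins 51 mm behind the grasp point.
Start: joints at [1.163, 0.332, -0.065, 1.46, 0.022, 1.35, -0.088], TCP at [0.235, -0.579, 0.223] pointing down, gripper open.
Joint ranges: [-2.6, 2.6], [-0.5, 2.12], [-1.47, 1.34], [0.16, 2.42], [-1.27, 4.41], [0.06, 2.06], [-2.6, 2.6]. Speed limits (rad/s): [2.22, 2.22, 2.79, 2.79, 3.14, 3.14, 3.14].

### API

Orientations are given as a unit quaternion [x, y, z, w].
In Python, from rig import state, optics, bot gives the robot as it stands.
- The arm moves only by the tool play_rows, never from a script. Its argument "motion" is a list of rows, each a list of 5 numbers: the closure, from -1 (fully open) to 1 (shut), then the shift along the world's x, y, z as a fraction of full scale, then the turn about the world's z as a fraction of full scale. A call has 1 to 12 rows; each row shifts and turns the commanded pose from where the row before left it; what a row does not reach is not made up. Full scale, the value 1, is 2.5 cm for a shift and 45 degrees for a turn. A row lasts 1/12 s, in which the tool goes at most 41.7 mm and 7.16 degrees, less where a joint would pass 70% of its speed; a pose out of reach is approached as far as the arm can. A call with a number of a shift or a turn outside -1 to 1 is refused whole. A call with a gripper value outside its range is refused whole. The fingers move at their own pace and stop on an object; "newtons" is the grip in N (left out, the last holds). Time passes only in rows, so rows that do not move let the fingers close. It gives the time, the measured TCP pose, the force, the opening and the grip force at its end, in the units of the state.
- state(): the state, without advancing time (a new reading comes with each control period).
- optics.grab_frame(name): name is "side" or "top"; returns (picture, depth): 420x560x3 uint8, red, green, blue; 420x560 float32, m along the optical axis (not along the pixel's ray), 0 where there is no reading.
- optics.get_calibration(name): a dict with "fx", "fy", "cx", "cy" (pixels), "xyz" and "orientation" of the camera in the world. Camera axes: x right, y down, z forward; pixel columns grow to the right and rows downward; lengths in m; the calibration is good to about 2 mm. A picture is of the moment at which its call begins. get_calibration takes no time and is no camera call.
- bot.job_done(): hands the job in; it is judged then, once.
The state is a dict: "time": time; "joints": joint angles; "joint_velocities": joint speeds; "joint_efforts": joint torques, N m; "eef_pos": TCP position; "eef_rot": TCP orientation; "contact_force": force on the tool from outside, world axes, zero at the start; "moment": the same for the moment, N m; "width": finger opening in m; "grip_force": force on a finger pad.
Only numpy, scipy, OpenCV 4.12 (cv2) and the standard library are available. Lean on these libraries where they do the work, as an engineer would, in place of code of your own. Each camera call takes 0.05 s, during which the arm holds its last target. There are 200 camera calls.

### The job

The driver module lies face down in front of its dock, propped up on its plug. Without picking it up, push it up to the dock's front edge, tip it up and over against that edge so that it comes to lie component side up on the padded apron, then push it along between the guide rails until its plug is fully home in the socket. Leave the other things on the table alone.

Things in the scene. Friction and masses are not known exactly. Their poses are not given: they have to be found in the camera images.
- dock: Fixed aluminium base 150 x 114 x 10 mm with a grey socket head, 56 mm high over all. Origin: centre of its underside, on the table; x points from the open front edge (x=-75) to the head, z up. Apron with rubber pad: x -75 to -11, flat, 10 mm high. Lead-ins narrow from 103 mm apart at x=-11 to 79 mm at x=28, rails (22 mm high) go on to the end stop at x=45. Socket mouth x=22, 64 wide.
- dock_front (a point): Middle of the dock's front top edge, 10 mm above the table: the upright 10 mm face the module is tipped against. x points on into the dock, z up.
- dock_stop (a point): On the dock's deck (10 mm above the table), middle of the end stop that the module's plug edge meets when home. x points out of the dock beyond the stop, z up. Beside the dock, on its side away from the robot (-y), a display unit 170 mm high stands 60 to 100 mm off the centre line, alongside the head and most of the apron: a wide gripper must pass it.
- module: Module, loose, about 0.22 kg: dark metal plate 88 (x) x 76 (y) x 6 mm, green board on it (to z=8), black plug housing 50 wide at x 12 to 30, z 8 to 32, other parts under z=17. Origin: centre of the plate's bare face; z out of the component side, x to the plug end. It starts face down (z down), resting on plug housing and outer edge, sloping 25 deg; plug edge away from the dock, 37 to 42 mm up.
- module_outer_edge (a point): Middle of the outer edge of the module's bare plate face (x=-44 mm, z=0): at the start near the table and towards the dock; it butts against the dock and stays low while the module turns over, and ends as the edge to push on. Axes as the module's.
- module_plug_edge (a point): Middle of the plug edge of the bare plate face (x=+44 mm, z=0): at the start the raised edge, about 42 mm up, away from the dock, with open space beneath it back to the plug housing 14 mm in; swings up and over, and ends against the end stop. Behind it, 50 mm or more, lies a 65 mm high hose. Axes as the module's.
- jar_green: Bystander, loose: screw-top jar with green contents, 49 dia x 58 mm; origin at the centre of its underside. To be left alone.
- jar_grey: Bystander, loose: screw-top jar with grey contents, 49 dia x 58 mm; origin at the centre of its underside. To be left alone.
- screw_tin: Bystander, loose: round grey tin, 62 dia x 30 mm; origin at the centre of its underside. To be left alone.
- lens_can: Bystander, loose: black and clear objective can, 38 dia x 52 mm; origin at the centre of its underside. To be left alone.
- hex_key: Bystander, loose: black hex key, 31 x 88 x 5 mm; origin at the centre of its underside. To be left alone.
- marker: Bystander, loose: white and blue marker pen, 16 x 133 x 16 mm; origin at the centre of its underside. To be left alone.

How it is judged:
By the outcome, as a careful person would: the job done as asked, in the order asked, and still so for the second after the job is handed in, with the robot touching nothing.
It also fails if it takes over 58 s, if anything falls off the work surface, if the arm or the gripper's body presses on something with over 40 N, if the wrist force passes 120 N, or if a joint passes its speed limit or range.

## Working session

There is one attempt and no reset: what is moved stays moved. The work goes in short steps, Python scripts to look and compute and a tool call to move; the robot and the scene stay as the last step left them, time stands still between calls to the robot, and variables do not carry over. Pictures are saved under pics/ and viewed, at most 10 in all, crops included, and the job is handed in when it is done.

Besides the shell and the picture viewer there is one more tool, called after ">>>" by a JSON object that holds its "api" and its "payload". play_rows: Moves the arm, as the interface text tells. Its arguments: {"type":"object","properties":{"motion":{"type":"array","items":{"type":"array","items":{"type":"number"}}},"newtons":{"type":"number"}},"required":["motion"]}

```bash
mkdir -p pics; ls
cat > h.py <<'E'
import numpy as np, cv2
from scipy.spatial.transform import Rotation as R
from rig import state, optics, bot
def pts(name):
    im,d=optics.grab_frame(name); c=optics.get_calibration(name)
    v,u=np.mgrid[:420,:560]
    p=np.stack([(u-c['cx'])/c['fx']*d,(v-c['cy'])/c['fy']*d,d],-1)
    P=p@R.from_quat(c['orientation']).as_matrix().T+np.array(c['xyz'])
    P[d==0]=np.nan
    return im,P
def save(im,fn): cv2.imwrite('pics/'+fn,cv2.cvtColor(im,cv2.COLOR_RGB2BGR))
E
python3 - <<'E'
from h import *
for n in('top','side'):
    im,P=pts(n); save(im,n+'0.png'); np.savez(n+'0.npz',im=im,P=P); print(optics.get_calibration(n))
s=state(); print(s); print(bot.hold_point_z)
E
```

```text
pics
{'fx': 543.7656483588881, 'fy': 543.7656483588881, 'cx': 275.6150833421577, 'cy': 211.46456320292617, 'xyz': array([ 0.39639829, -0.03125483,  1.60123747]), 'orientation': array([ 0.71060622, -0.70243069,  0.02593956, -0.03093645])}
{'fx': 485.83123038841774, 'fy': 485.83123038841774, 'cx': 286.5012770530131, 'cy': 203.60299855127826, 'xyz': array([0.57827029, 1.07374313, 0.95103605]), 'orientation': array([ 0.02246648,  0.90377581, -0.427405  , -0.00308419])}
{'time': 0.1, 'joints': array([ 1.16340565,  0.33277057, -0.06472616,  1.46087386,  0.02154955,
        1.34988479, -0.08852577]), 'joint_velocities': array([ 0.0008178 , -0.00135418,  0.00172396, -0.00353412,  0.0004472 ,
        0.00105585, -0.00078565]), 'joint_efforts': array([ 2.10465158e-03, -6.24544859e+01,  2.48857430e-02, -3.90714705e+01,
       -6.15402753e-02,  3.65706068e-02,  6.07651896e-05]), 'eef_pos': array([ 0.23449886, -0.57896218,  0.22184944]), 'eef_rot': array([ 9.81548136e-01,  1.91214196e-01, -1.18716900e-04, -6.10771259e-04]), 'contact_force': array([ 0.07778936, -0.5923419 ,  0.14055064]), 'moment': array([ 0.05769839, -0.03218328, -0.03604545]), 'grip_force': 0.0, 'width': 0.08683653982027319}
0.0187
```

View pics/top0.png

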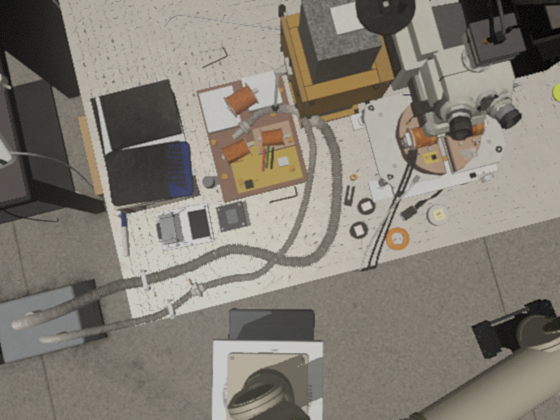

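View pics/side0.png

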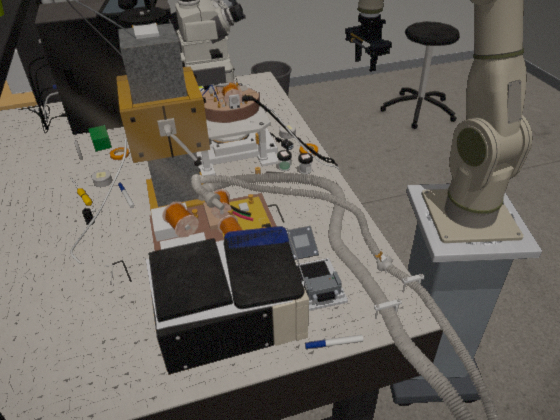

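The top view shows the dock at about (185,225) with its head to the left. The module is at (232,216), the hex key at (283,196), and the hose passes below and to the right. I'll enlarge the area and measure it.

Run:
```python
from h import *
t=np.load('top0.npz'); im=t['im']; P=t['P']
a=cv2.resize(im[180:270,130:320],None,fx=4,fy=4,interpolation=cv2.INTER_CUBIC)
s=np.load('side0.npz'); b=cv2.resize(s['im'][200:320,240:400],None,fx=4,fy=4,interpolation=cv2.INTER_CUBIC)
save(a,'t1.png'); save(b[:480],'s1.png')
np.set_printoptions(precision=0,suppress=True,linewidth=220)
print('z'); print(P[196:262:4,148:312:6,2]*1000)
for p in [(185,225),(232,216)]: print(P[p[1],p[0]]*1000)
```

```text
z
[[169. 170. 164. 165. 172. 164. 159. 158.  21.  -0.  -1.  -4.  -1.  26.  22.  24.  22.   1.  -1.   1.  -2.   0.   8.   6.   9.   3.  51.  -4.]
 [168. 165. 131. 165. 160.  39.   4.  -3.  -3.   9.  -1.   7.  -6.  23.  20.   5.  -4.   5.   1.  -3.  -1.  11.   2.  -2.  -1.   1.  53.   3.]
 [160.  33.  40.  26.   9.   2.   3.   6.  -3.   9.  -5.   3.  -4.  18.  25.  32.   2.  -2.   0.   4.  -1.  -2.  -1.  -1.  -4.  -8.  51.  -5.]
 [ 33.   1.   2.   4.  -0.   2.  29.   9.  17.   9.  -4.  -3.   6.  20.  27.  33.  -1.  -1.   3.  -3.   0.   1.   0.   1.   4.   1.  50.  -6.]
 [-11.  -2.  11.  30.  15.  16.  11.  10.  11.  10.   5.  -5.   6.  21.  33.  35.  -2.   4.   4.  -2.   2.  -8.   0.  -0.  -8.  42.  47.  -1.]
 [  0.   5.  63.  59.  55.  11.   7.   4.  10.   8.   9.  -1.  10.  16.  21.  34.  45.   2.   0.  -4. -10.  -0.   1.   2.   2.  42.  37.  -3.]
 [  3.  -0.  55.  56.  55.   9.  10.  16.  14.  11.  10.   6.   9.  19.  25.  31.  44.   7.  -2.  -6.  -3.   0.  -1.  -0.   1.  49.  -2.   2.]
 [  3.  -1.  55.  53.  57.   8.  13.   5.  12.  11.  17.   1.  11.  12.  20.  32.  41.   2.  -1. 
[... 667 characters left out ...]
2.   2.   1.  -3.  -2.  31.  18.   5.   0.   3.  -0.   2.   4.  -0.  59.  52.   1.   0.  -7.]
 [ -3.   5.   4.  10.  13.  -5.   2.   0.  -1.   1.  -5.  -3.  35.  32.  40.  30.  29.  31.  26.  32.   5.  -2.   1.  64.   4.   3.   2.  -2.]
 [  3.   4.  -1.  -4.  -0.  -1.  -2.  -2.  -3.  -3.  26.  33.  39.  31.  33.  28.  29.  38.  28.  29.  39.  -1.  60.  49.  -2.  -1.   2.   3.]
 [  8.   2.  -1.   3.  -3.   1.   2.  -1.  -0.  31.  33.  36.  26.   6.  -2.   0.  -2.   2.  26.  35.  37.  56.  61.  -5.   0.   8.  10.  25.]
 [ -1.  -1.   3.   2.  -3.   2.   6.  23.  36.  32.  32.  22.   9.  -7.   4.   2.   3.  -7.   7.  -1.  54.  65.  34.  27.  30.  38.  40.  36.]]
[482. 247.   5.]
[509. 108.  21.]
```

View pics/t1.png

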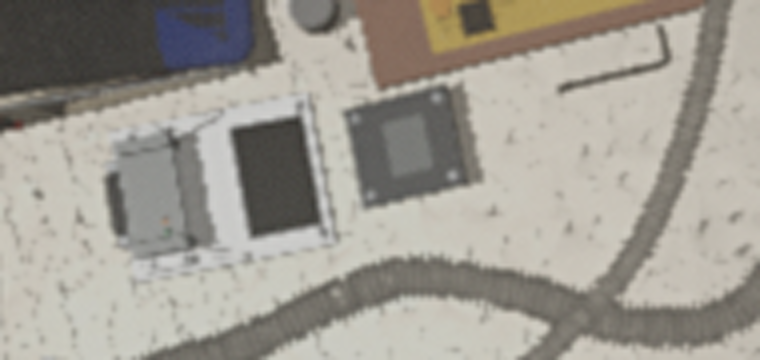

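View pics/s1.png

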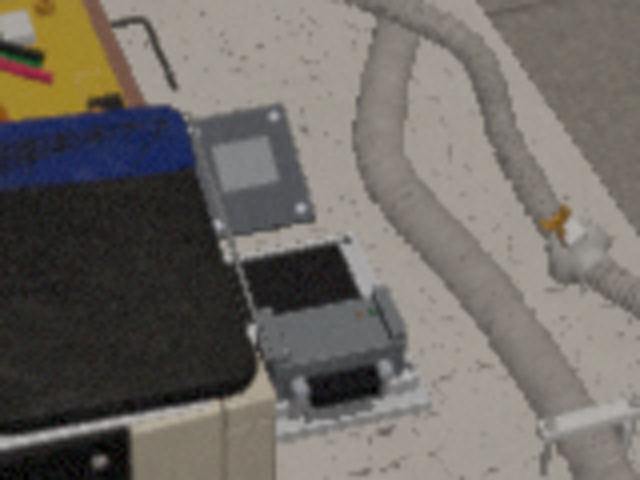

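```bash
cat >> h.py <<'E'
def ray(name,uv,z):
    c=optics.get_calibration(name); uv=np.atleast_2d(uv).astype(float)
    d=np.c_[(uv[:,0]-c['cx'])/c['fx'],(uv[:,1]-c['cy'])/c['fy'],np.ones(len(uv))]@R.from_quat(c['orientation']).as_matrix().T
    o=np.array(c['xyz']); return o+d*((np.broadcast_to(z,len(uv))-o[2])/d[:,2])[:,None]
def quad(mask):
    cs,_=cv2.findContours(mask.astype(np.uint8),cv2.RETR_EXTERNAL,cv2.CHAIN_APPROX_NONE)
    c=max(cs,key=cv2.contourArea); r=cv2.boxPoints(cv2.minAreaRect(c)); return c,r
E
python3 - <<'E'
from h import *
t=np.load('top0.npz'); im=t['im'].astype(int); P=t['P']
hsv=cv2.cvtColor(t['im'],cv2.COLOR_RGB2HSV)
x0,y0=130,180
sub=im[180:270,130:320].mean(2)
g=lambda u0,v0,u1,v1:im[v0:v1,u0:u1].mean((0,1))
print('module',g(220,210,226,225),'dark side',im[212,243:252].mean(1),im[220,243:256].mean(1),'table',g(250,215,265,225),'pad',g(195,215,202,230))
print('row at v=222 ',im[222,150:260].mean(1).astype(int))
m=np.zeros(sub.shape,bool); m[20:55,84:120]=(sub[20:55,84:120]<125)
c,r=quad(m); r=r+[x0,y0]; print('module rect',r); 
pm=np.zeros(sub.shape,bool); pm[22:66,56:82]=sub[22:66,56:82]<85
c,r2=quad(pm); r2=r2+[x0,y0]; print('pad',r2); p=ray('top',r2,.011); print(p); print(np.linalg.norm(np.diff(p,axis=0),axis=1))
w=np.zeros(sub.shape,bool); w[20:75,22:88]=(sub[20:75,22:88]>212)
c,r3=quad(w); r3=r3+[x0,y0]; print('white',r3); p=ray('top',r3,.01); print(p,np.linalg.norm(np.diff(p,axis=0),axis=1))
ap=[(80+126,96/4+180)]
hand=np.array([(303,95),(335,240),(138,278),(110,130)])/4+[129.6,179.6]; print('hand dock',ray('top',hand,.01))
hm=np.array([(347,113),(365,208),(468,183),(447,87)])/4+[129.6,179.6]; print('hand mod',ray('top',hm,[.005,.005,.042,.042]))
E
```

```text
module [94.64444444 94.28888889 92.31111111] dark side [ 88.33333333  95.33333333 116.         117.66666667 134.66666667
 179.66666667 195.         195.66666667 194.33333333] [ 92.66666667  91.66666667  89.         112.33333333 119.
 116.66666667 139.33333333 184.66666667 194.66666667 195.
 193.66666667 193.66666667 193.        ] table [197.71333333 192.64666667 181.98      ] pad [72.62857143 70.82857143 66.4952381 ]
row at v=222  [194 194 194 195 196 191 181 161 150 140 143 145 146 146 144 145 145 146
 146 146 145 144 146 139 115 120 127 125 126 123 144 191 202 201 200 199
 201 203 195 136  74  68  68  69  71  69  71  71  68  71  70  70  69  70
  73  70  66  86 152 186 149 141 173 193 198 193 182 185 161 112  93  94
  95  94  94  95  94 103 118 122 121 123 117 119 111 108 108 102  96  95
  93  97 112 120 103  93  98 116 120 121 151 186 194 194 194 194 195 194
 195 195]
module rect [[215.05883789 207.23529434]
 [244.23530579 199.94118118]
 [250.29412842 224.17647171]
 [221.11766052 231.47058487]]
pad [[187.83999634 212.12000275]
 [204.47200012 209.09600067]
 [209.19200134 235.05600739]
 [192.55999756 238.08000946]]
[[0.51970978 0.23850563 0.011     ]
 [0.52917257 0.18981803 0.011     ]
 [0.45310564 0.17428996 0.011     ]
 [0.44369841 0.22279161 0.011     ]]
[0.04959865 0.07763568 0.04940553]Traceback (most recent call last):
  File "<stdin>", line 14, in <module>
  File "h.py", line 18, in quad
    c=max(cs,key=cv2.contourArea); r=cv2.boxPoints(cv2.minAreaRect(c)); return c,r
ValueError: max() iterable argument is empty
```

Run:
```python
from h import *
np.set_printoptions(precision=4,suppress=True)
t=np.load('top0.npz'); g=t['im'].astype(int).mean(2)
# front edge: per row, dark minimum past pad
E=[]
for v in range(206,238):
    u0=int(205+ (v-209)*4.7/26)
    seg=g[v,u0+3:u0+10]; k=seg.argmin(); E.append((v,u0+3+k,int(seg.min())))
print(E)
ax=np.array([-.19,.98]); ax/=np.linalg.norm(ax); 
e=np.array([(u-1,v) for v,u,m in E if m<165]); pe=ray('top',e,.01); 
print(pe[:,:2]@ax)
hand=np.array([(303,95),(335,240),(138,278),(110,130)])/4+[129.6,179.6]; h=ray('top',hand,.01); print('hand dock',h,(h[:,:2]@ax))
hm=np.array([(347,113),(365,208),(468,183),(447,87)])/4+[129.6,179.6]; q=ray('top',hm,[.005,.005,.042,.042]); print('hand mod',q,np.linalg.norm(np.diff(q,axis=0),axis=1), q[:,:2]@ax)
for row in (205,210,216,222,226): print(row,g[row,238:256].astype(int))
```

```text
[(206, np.int64(207), 146), (207, np.int64(208), 139), (208, np.int64(208), 153), (209, np.int64(208), 158), (210, np.int64(208), 158), (211, np.int64(208), 153), (212, np.int64(209), 149), (213, np.int64(209), 148), (214, np.int64(209), 156), (215, np.int64(209), 154), (216, np.int64(209), 145), (217, np.int64(210), 135), (218, np.int64(210), 146), (219, np.int64(210), 155), (220, np.int64(210), 157), (221, np.int64(210), 155), (222, np.int64(211), 141), (223, np.int64(211), 144), (224, np.int64(211), 157), (225, np.int64(211), 157), (226, np.int64(211), 156), (227, np.int64(211), 156), (228, np.int64(212), 150), (229, np.int64(212), 153), (230, np.int64(212), 159), (231, np.int64(212), 156), (232, np.int64(212), 143), (233, np.int64(213), 137), (234, np.int64(213), 147), (235, np.int64(213), 158), (236, np.int64(213), 158), (237, np.int64(213), 155)]
[0.0798 0.0774 0.0779 0.0784 0.0789 0.0794 0.077  0.0775 0.078  0.0785
 0.079  0.0766 0.0771 0.0776 0.0781 0.0786 0.0762 0.0767 0.0772 0.0777
 0.0782 0.0787 0.0763 0.0768 0.0773 0.0778 0.0783 0.0759 0.0764 0.0769
 0.0774 0.0779]
hand dock [[0.5462 0.1878 0.01  ]
 [0.44   0.162  0.01  ]
 [0.4106 0.3055 0.01  ]
 [0.5188 0.3291 0.01  ]] [0.0804 0.0753 0.2217 0.2244]
hand mod [[0.5338 0.1557 0.005 ]
 [0.4639 0.141  0.005 ]
 [0.4811 0.0634 0.042 ]
 [0.5502 0.0796 0.042 ]] [0.0714 0.0877 0.071 ] [ 0.0512  0.0501 -0.0294 -0.0265]
205 [119 125 106  93  86 108 117 115 133 180 191 191 188 192 191 181 189 194]
210 [ 93  96  94  94  91  86 107 116 119 151 187 196 194 194 194 194 194 194]
216 [ 95  94  94  94  95  89  89 102 117 115 138 184 196 196 193 194 193 191]
222 [ 96  95  93  97 112 120 103  93  98 116 120 121 151 186 194 194 194 194]
226 [ 93  92  94  92 101 116 132 134 135 152 183 190 189 195 196 194 194 194]
```

>>> {"api": "play_rows", "payload": {"motion": [[1, 0.4, 0.9, 0.1, -0.113], [1, 0.4, 0.9, 0.1, -0.113], [1, 0.4, 0.9, 0.1, 0], [1, 0.4, 0.9, 0.1, 0], [1, 0.4, 0.9, 0.1, 0], [1, 0.4, 0.9, 0.1, 0], [1, 0.4, 0.9, 0.1, 0], [1, 0.4, 0.9, 0.1, 0], [1, 0.4, 0.9, 0.1, 0], [1, 0.4, 0.9, 0.1, 0], [1, 0.4, 0.9, 0, 0], [1, 0.4, 0.9, 0, 0]], "newtons": 20}}

```text
time: 1.1
eef_pos: [0.3548, -0.3081, 0.2475]
eef_rot: [0.995, 0.103, -0.0, 0.0]
contact_force: [0.2, -0.5, -0.5]
width: 0.0156
grip_force: 0.0
```

>>> {"api": "play_rows", "payload": {"motion": [[1, 0.4, 0.9, 0, 0], [1, 0.4, 0.9, 0, 0], [1, 0.4, 0.9, 0, 0], [1, 0.4, 0.9, 0, 0], [1, 0.4, 0.9, 0, 0], [1, 0.4, 0.9, 0, 0], [1, 0.4, 0.9, 0, 0], [1, 0.4, 0.9, 0, 0], [1, 0.4, 0.9, 0, 0], [1, 0.4, 0.9, 0, 0], [1, 0.4, 0.9, 0, 0], [1, 0, 0, 0, 0]]}}

```text
time: 2.1
eef_pos: [0.4657, -0.0569, 0.2475]
eef_rot: [0.994, 0.106, 0.0, -0.001]
contact_force: [-0.2, 0.5, 0.5]
width: 0.0001
grip_force: 0.0
```

```bash
cat >> h.py <<'E'
F=np.array([.4925,.1755]); AX=np.array([-.2045,.979]); AX/=np.linalg.norm(AX); AY=np.array([-AX[1],AX[0]])
def dock(p): d=np.asarray(p)[...,:2]-F; return np.stack([d@AX,d@AY],-1)
def st():
    s=state(); y=R.from_quat(s['eef_rot']).as_matrix()[:,1]; z=R.from_quat(s['eef_rot']).as_matrix()[:,2]
    a=(np.degrees(np.arctan2(y[1],y[0])-np.arctan2(AX[1],AX[0]))+90)%180-90
    print('t',s['time'],'tcp',s['eef_pos'].round(4),'dock',dock(s['eef_pos']).round(4),'yawerr',a.round(2),'F',s['contact_force'].round(1),'w',s['width'])
E
python3 -c "
from h import *; st()"
```

```text
t 2.1 tcp [ 0.4657 -0.0569  0.2475] dock [-0.2221  0.0737] yawerr 0.43 F [-0.2  0.5  0.5] w 0.00010573300406466641
```

>>> {"api": "play_rows", "payload": {"motion": [[1, 0.55, 0.98, 0, 0], [1, 0.55, 0.98, 0, 0], [1, 0.55, 0.98, 0, -0.01], [1, 0.55, 0.98, 0, 0], [1, 0, 0, -0.9, 0], [1, 0, 0, -0.9, 0], [1, 0, 0, -0.9, 0], [1, 0, 0, -0.9, 0], [1, 0, 0, -0.9, 0], [1, 0, 0, -0.9, 0], [1, 0, 0, -0.9, 0], [1, 0, 0, -0.9, 0]]}}

```text
time: 3.1
eef_pos: [0.5193, 0.0357, 0.0663]
eef_rot: [0.995, 0.099, -0.0, 0.0]
contact_force: [0.9, 0.1, -0.2]
width: 0.0004
grip_force: 0.0
```

>>> {"api": "play_rows", "payload": {"motion": [[1, 0, 0, -0.9, 0], [1, 0, 0, -0.6, 0], [1, 0, 0, 0, 0]]}}

```text
time: 3.35
eef_pos: [0.5171, 0.0356, 0.0268]
eef_rot: [0.995, 0.1, -0.003, -0.0]
contact_force: [-0.4, 0.1, -0.2]
width: 0.0002
grip_force: 0.0
```

Run:
```python
from h import *; st()
im,P=pts('side'); save(np.hstack([cv2.resize(im[200:320,240:380],None,fx=4,fy=4,interpolation=cv2.INTER_CUBIC)]),'s2.png')
```

```text
t 3.35 tcp [0.5171 0.0356 0.0268] dock [-0.142   0.0045] yawerr -0.38 F [-0.4  0.1 -0.2] w 0.00016017881448218452
```

View pics/s2.png

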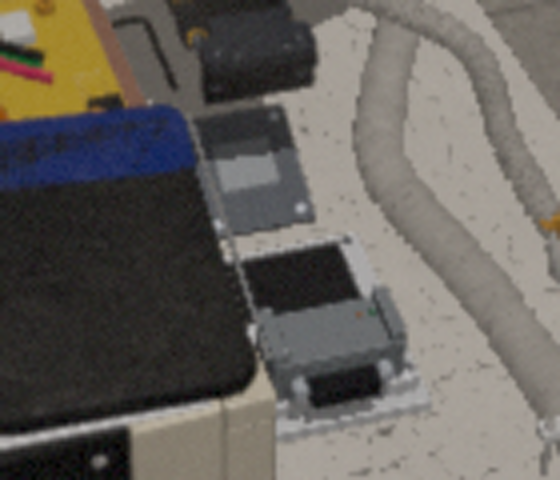

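>>> {"api": "play_rows", "payload": {"motion": [[1, 0.22, 0.04, 0, 0], [1, -0.082, 0.39, 0, 0], [1, -0.082, 0.39, 0, 0], [1, -0.041, 0.2, 0, 0], [1, -0.041, 0.2, 0, 0], [1, 0, 0, 0, 0], [1, 0, 0, 0, 0]]}}

```text
time: 3.98
eef_pos: [0.5189, 0.0671, 0.0303]
eef_rot: [0.995, 0.1, 0.0, 0.0]
contact_force: [-0.5, -0.2, -0.2]
width: 0.0004
grip_force: 0.0
```

```bash
cat > look.py <<'E'
from h import *
import sys
np.set_printoptions(precision=4,suppress=True)
st(); im,P=pts('top')
p=P.reshape(-1,3); D=dock(p)
# dark-grey module pixels & height profile along the centre line
g=im.mean(2).reshape(-1)
sat=(im.max(2).astype(int)-im.min(2)).reshape(-1)
m=(abs(D[:,1]+.001)<.04)&(D[:,0]>-.14)&(D[:,0]<.125)&(p[:,2]<.11)
for s in np.arange(-.14,.125,.01):
    k=m&(abs(D[:,0]-s)<.005)
    if k.sum()>3: print(round(s,3),k.sum(),'z',np.median(p[k,2]).round(4),'grey',int(np.median(g[k])),end=' | ')
print()
if len(sys.argv)>1:
    save(cv2.resize(im[180:270,130:320],None,fx=4,fy=4,interpolation=cv2.INTER_CUBIC),sys.argv[1])
E
python3 look.py
```

```text
t 3.9833 tcp [0.5189 0.0671 0.0303] dock [-0.1115 -0.0037] yawerr -0.33 F [-0.5 -0.2 -0.2] w 0.00042023149330981365
-0.04 5 z 0.011 grey 138 | -0.03 19 z 0.0101 grey 116 | -0.02 15 z 0.0026 grey 181 | -0.01 14 z -0.0016 grey 201 | 0.0 73 z 0.0108 grey 181 | 0.01 95 z 0.0118 grey 68 | 0.02 89 z 0.0111 grey 69 | 0.03 94 z 0.0106 grey 69 | 0.04 96 z 0.0112 grey 70 | 0.05 90 z 0.0115 grey 69 | 0.06 87 z 0.0111 grey 167 | 0.07 97 z 0.0109 grey 203 | 0.08 89 z 0.0103 grey 202 | 0.09 115 z 0.011 grey 125 | 0.1 160 z 0.0533 grey 141 | 0.11 98 z 0.0566 grey 148 | 0.12 98 z 0.0577 grey 149 |
```

>>> {"api": "play_rows", "payload": {"motion": [[1, -0.1, -0.02, 0, 0.007], [1, -0.041, 0.2, 0, 0], [1, -0.041, 0.2, 0, 0], [1, -0.041, 0.2, 0, 0], [1, 0, 0, 0, 0], [1, 0, 0, 0, 0]]}}

```text
time: 4.53
eef_pos: [0.5133, 0.0819, 0.0301]
eef_rot: [0.995, 0.103, 0.0, -0.0]
contact_force: [-0.3, 0.4, 0.4]
width: 0.0001
grip_force: 0.0
```

```bash
python3 look.py|head -2
python3 - <<'E'
from h import *
im,P=pts('top'); np.set_printoptions(linewidth=200)
for v in (206,212,218,224): print(v,im[v,200:250].mean(1).astype(int))
E
```

```text
t 4.5333 tcp [0.5133 0.0819 0.0301] dock [-0.0959 -0.0012] yawerr 0.0 F [-0.3  0.4  0.4] w 0.00011775531697191192
-0.02 4 z 0.0115 grey 127 | -0.01 13 z 0.0062 grey 133 | 0.0 11 z 0.0093 grey 159 | 0.01 17 z 0.0134 grey 70 | 0.02 86 z 0.0104 grey 68 | 0.03 92 z 0.0108 grey 68 | 0.04 97 z 0.0114 grey 68 | 0.05 92 z 0.0106 grey 67 | 0.06 93 z 0.0101 grey 174 | 0.07 94 z 0.0117 grey 203 | 0.08 90 z 0.0108 grey 197 | 0.09 109 z 0.0112 grey 125 | 0.1 159 z 0.0539 grey 139 | 0.11 97 z 0.0581 grey 148 | 0.12 94 z 0.0574 grey 149 | 
206 [202 183 127  87  78 100 141 150 149 145 120 118 141 149 145 112 102 145 171 171 164 159 150 146 142 141 140 141 140 140 140 139 140 140 140 139 137 135 134 132 130 129 127 124 121 132 157 164 166
 154]
212 [ 65  63  69  87 102  95  89  86 106 140 149 149 138 112 131 148 148 139 120 141 150 153 151 149 146 143 144 144 143 143 143 144 142 143 142 142 140 138 138 137 135 133 131 129 127 126 123 121 118
 116]
218 [ 66  67  66  69  86  91  91  88  89  88  93 123 150 159 156 129 125 151 162 160 146 135 137 139 141 142 142 143 144 144 145 143 143 144 144 142 141 141 140 139 139 136 135 134 132 131 130 127 126
 124]
224 [ 67  68  68  66  66  92 121 110  94  92  91  89  85 106 150 174 174 166 141 138 165 159 141 135 137 140 141 145 143 144 145 144 144 143 144 143 141 143 143 141 139 140 138 138 136 137 134 132 131
 128]
```

Run:
```python
from h import *
im,P=pts('side'); im2,_=pts('top')
a=cv2.resize(im[210:310,280:360],(480,600),interpolation=cv2.INTER_CUBIC); b=cv2.resize(im2[190:250,190:240],(320,384),interpolation=cv2.INTER_CUBIC)
c=np.zeros((600,800,3),np.uint8); c[:,:480]=a; c[:384,480:]=b; save(c,'s3.png')
```

```text
(no output)
```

View pics/s3.png

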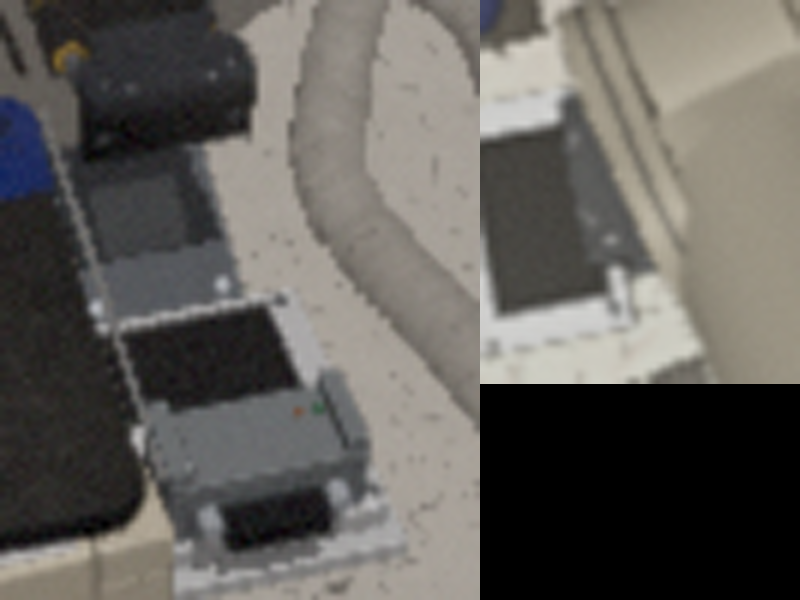

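Run:
```python
from h import *
np.set_printoptions(precision=4,suppress=True)
def tri(ut,us):
    A=[];o=[]
    a0,a1=ray('top',ut,0)[0],ray('top',ut,.1)[0]; b0,b1=ray('side',us,0)[0],ray('side',us,.1)[0]
    d1=a1-a0;d2=b1-b0
    k=np.linalg.lstsq(np.c_[d1,-d2],b0-a0,rcond=None)[0]
    p,q=a0+d1*k[0],b0+d2*k[1]; return (p+q)/2,np.linalg.norm(p-q)
for n,a,b in (('near corner',(209.8,231.4),(320,258.0)),('far corner',(203.3,205.2),(298,263.5))):
    p,e=tri(a,b); print(n,p,e,dock(p))
# dock front top corners, both cams
print('side front rim', [ (dock(r).round(4)) for r in ray('side',[(280+285/6,210+298/6),(280+110/6,210+330/6)],.01)])
im,P=pts('side'); 
for v in range(246,272,2): print(v,im[v,296:326:2].mean(1).astype(int))
D=dock(P); k=(abs(D[...,1])<.035)
for s in np.arange(-.1,.03,.01):
    kk=k&(abs(D[...,0]-s)<.005)&(P[...,2]<.12); print(round(s,2),kk.sum(),np.nanmedian(P[kk][:,2]).round(4),np.nanpercentile(P[kk][:,2],[10,90]) if kk.sum() else '')
```

```text
near corner [0.4632 0.1718 0.0187] 0.000680367346631663 [0.0024 0.0295]
far corner [0.531  0.1926 0.0248] 0.016770963770117723 [ 0.0089 -0.0412]
side front rim [array([0.0056, 0.0501]), array([ 0.0042, -0.0303])]
246 [ 64  64  65  64  61  63  65  61  45  48  91 157 162 160 158]
248 [ 58  60  65  65  64  65  70  64  42  43  65 153 161 158 156]
250 [ 46  64  63  64  65  68  63  64  59  83  83 124 161 160 157]
252 [ 63  64  65  64  85  83  85  88  85  90  87 108 159 136 161]
254 [ 98  86  95  88  87  86  92  89  88  89  92  93 159 160 158]
256 [109  88  92  92  88  88  91  88  87  88 135 104 152 159 162]
258 [100  91  91  90  89  87  89  91  88  87 129 103 121 162 146]
260 [153 103  92  88  88  88  90  96 105  96 143 156 151 124 119]
262 [144 111  94 104  99 142 153 152 119  90  62  48  33  30  54]
264 [141 112 151 121  90  62  47  36  25  29  29  33  29  33  29]
266 [45 54 58 35 29 34 22 30 31 18 28 28 34 28 26]
268 [ 37  36 104  27  32  29  23  23  28  33  36  30  33  32  31]
270 [34 35 96 47 30 30 31 34 26 28 26 33 36 24 32]
-0.1 3 0.1188 [0.1146 0.1194]
-0.09 1 0.0399 [0.0399 0.0399]
-0.08 13 0.039 [0.0349 0.0421]
-0.07 93 0.0361 [0.0317 0.0392]
-0.06 93 0.0319 [0.0282 0.0375]
-0.05 92 0.0271 [0.023  0.0301]
-0.04 96 0.022 [0.0179 0.026 ]
-0.03 91 0.017 [0.0129 0.0206]
-0.02 91 0.0123 [0.0081 0.0162]
-0.01 230 0.1016 [0.004  0.1151]
-0.0 94 0.0047 [-0.8034  0.0111]
0.01 121 0.0085 [-0.8029  0.0127]
0.02 102 0.0093 [-0.7999  0.012 ]
```

Run:
```python
from h import *
np.set_printoptions(precision=4,suppress=True,linewidth=150)
st()
im,P=pts('top'); 
for v in (218,224,228):
  for u in range(200,216,1): print(v,u,im[v,u].mean().astype(int),P[v,u],dock(P[v,u]))
im,P=pts('side')
for u in (304,316):
  for v in range(250,268): print('side',u,v,im[v,u].mean().astype(int),P[v,u],dock(P[v,u]))
```

```text
t 4.7833 tcp [0.5135 0.081  0.0301] dock [-0.0968 -0.0012] yawerr -0.07 F [ 1.  -0.1 -1. ] w 0.0005164964055153268
218 200 66 [0.5029 0.2025 0.0101] [ 0.0243 -0.0157]
218 201 63 [0.5028 0.1993 0.0117] [ 0.0212 -0.015 ]
218 202 66 [0.5028 0.1963 0.0126] [ 0.0182 -0.0143]
218 203 70 [0.503  0.1936 0.0104] [ 0.0156 -0.0139]
218 204 84 [0.494  0.1721 0.1439] [-0.0037 -0.0008]
218 205 91 [0.4941 0.1693 0.1442] [-0.0063 -0.0003]
218 206 91 [0.4942 0.1668 0.1428] [-0.0088  0.0001]
218 207 90 [0.4946 0.1649 0.1371] [-0.0108  0.0001]
218 208 91 [0.4939 0.1609 0.1473] [-0.0146  0.0016]
218 209 89 [0.4942 0.1586 0.144 ] [-0.0169  0.0018]
218 210 93 [0.4941 0.1557 0.1455] [-0.0197  0.0025]
218 211 126 [0.4942 0.1531 0.1453] [-0.0223  0.003 ]
218 212 152 [0.4736 0.1121 0.4524] [-0.0582  0.0315]
218 213 160 [0.4736 0.1099 0.4528] [-0.0603  0.032 ]
218 214 153 [0.4733 0.1073 0.4563] [-0.0628  0.0327]
218 215 131 [0.4734 0.1053 0.4554] [-0.0648  0.033 ]
224 200 67 [0.4851 0.2018 0.0124] [0.0272 0.0019]
224 201 66 [0.4856 0.2    0.0041] [0.0254 0.0017]
224 202 67 [0.4853 0.1962 0.0102] [0.0217 0.0028
[... 2829 characters left out ...]
0.4713 0.1502 0.0085] [-0.0204  0.0259]
side 316 256 137 [0.4723 0.1596 0.0143] [-0.0114  0.0231]
side 316 257 164 [0.4721 0.1594 0.0102] [-0.0116  0.0232]
side 316 258 128 [0.4723 0.1614 0.0084] [-0.0097  0.0227]
side 316 259 103 [0.4724 0.163  0.0063] [-0.0081  0.0223]
side 316 260 141 [0.4729 0.1682 0.0078] [-0.0032  0.0207]
side 316 261 122 [0.4734 0.1735 0.0096] [0.002  0.0191]
side 316 262 66 [0.4736 0.1763 0.0086] [0.0046 0.0183]
side 316 263 31 [nan nan nan] [nan nan]
side 316 264 30 [0.4746 0.1858 0.0111] [0.0138 0.0154]
side 316 265 30 [0.4746 0.1874 0.0089] [0.0153 0.015 ]
side 316 266 34 [0.4752 0.1933 0.0114] [0.0209 0.0133]
side 316 267 30 [0.4757 0.1976 0.0122] [0.0251 0.012 ]
```

The dark overlap in the top view was the gripper body, which the depth puts at z≈0.14. The side depth shows the module still sloping 25°, with its outer edge about 5 mm short of the dock front. I'll start the tipping arc now.

>>> {"api": "play_rows", "payload": {"motion": [[1, -0.02, 0.1, -0.12, 0], [1, -0.028, 0.133, 0.27, 0], [1, -0.028, 0.133, 0.27, 0], [1, -0.037, 0.176, 0.23, 0], [1, -0.037, 0.176, 0.23, 0], [1, 0, 0, 0, 0]]}}

```text
time: 5.38
eef_pos: [0.5101, 0.1004, 0.0538]
eef_rot: [0.995, 0.103, 0.001, 0.0]
contact_force: [0.3, -2.2, 2.1]
width: 0.0009
grip_force: 1.3
```

```bash
cat > prof.py <<'E'
from h import *
np.set_printoptions(precision=3,suppress=True,linewidth=150)
st(); im,P=pts('side'); np.savez('last.npz',im=im,P=P)
D=dock(P)
for lat in (-.025,0,.025):
    k=(abs(D[...,1]-lat)<.012)&(P[...,2]>-.01)&(P[...,2]<.125)
    print('lat',lat,[(round(s*1000),int(kk.sum()),(np.nanpercentile(P[kk][:,2],[5,50,95])*1000).astype(int).tolist()) for s in np.arange(-.1,.125,.01) for kk in [k&(abs(D[...,0]-s)<.005)] if kk.sum()>2])
E
python3 prof.py
```

```text
t 5.3833 tcp [0.51  0.1   0.054] dock [-0.077 -0.002] yawerr 0.02 F [ 0.3 -2.2  2.1] w 0.0008614262020012365
lat -0.025 [(-60, 31, [50, 60, 66]), (-50, 44, [44, 52, 59]), (-40, 34, [36, 41, 50]), (-30, 43, [26, 33, 41]), (-20, 45, [13, 21, 29]), (-10, 30, [5, 12, 18]), (0, 12, [8, 9, 11]), (10, 26, [6, 11, 95]), (20, 20, [8, 10, 13]), (30, 24, [7, 10, 14]), (40, 20, [8, 11, 13]), (50, 18, [8, 10, 13]), (60, 8, [6, 10, 12]), (90, 3, [53, 54, 54]), (100, 20, [52, 57, 63]), (110, 32, [53, 56, 64]), (120, 29, [53, 55, 64])]
lat 0 [(-60, 12, [53, 55, 58]), (-50, 42, [45, 52, 58]), (-40, 47, [35, 41, 49]), (-30, 52, [23, 30, 38]), (-20, 41, [13, 21, 27]), (-10, 44, [6, 11, 19]), (0, 17, [6, 9, 11]), (10, 25, [8, 11, 101]), (20, 25, [7, 9, 12]), (30, 29, [6, 10, 12]), (40, 25, [6, 10, 13]), (50, 25, [7, 10, 13]), (60, 4, [11, 12, 14]), (100, 29, [52, 55, 57]), (110, 28, [53, 55, 58]), (120, 31, [53, 55, 58])]
lat 0.025 [(-60, 12, [52, 55, 60]), (-50, 39, [43, 50, 58]), (-40, 43, [33, 41, 48]), (-30, 38, [23, 30, 38]), (-20, 37, [14, 20, 29]), (-10, 35, [6, 12, 19]), (0, 24, [6, 9, 11]), (10, 26, [8, 10, 124]), (20, 26, [7, 10, 13]), (30, 27, [6, 9, 12]), (40, 21, [8, 10, 12]), (50, 31, [7, 10, 13]), (100, 29, [53, 56, 65]), (110, 37, [53, 56, 65]), (120, 32, [53, 56, 64])]
```

>>> {"api": "play_rows", "payload": {"motion": [[1, -0.045, 0.217, 0.2, 0], [1, -0.045, 0.217, 0.2, 0], [1, -0.052, 0.25, 0.16, 0], [1, -0.052, 0.25, 0.16, 0], [1, -0.057, 0.274, 0.12, 0], [1, -0.057, 0.274, 0.12, 0], [1, 0, 0, 0, 0]]}}

```text
time: 6.02
eef_pos: [0.5015, 0.1388, 0.0767]
eef_rot: [0.995, 0.104, 0.0, -0.001]
contact_force: [1.5, -0.4, 0.4]
width: 0.0006
grip_force: 0.1
```

```bash
python3 prof.py
```

```text
t 6.0167 tcp [0.501 0.139 0.077] dock [-0.038 -0.001] yawerr 0.1 F [ 1.5 -0.4  0.4] w 0.0006168981188908432
lat -0.025 [(-100, 5, [-4, -2, 2]), (-90, 3, [0, 1, 3]), (-80, 6, [-4, 0, 2]), (-50, 4, [66, 67, 68]), (-30, 4, [84, 85, 86]), (-20, 87, [53, 71, 86]), (-10, 114, [9, 35, 62]), (0, 22, [7, 10, 22]), (10, 22, [7, 10, 13]), (20, 23, [7, 10, 13]), (30, 17, [7, 10, 13]), (40, 26, [6, 11, 13]), (50, 16, [8, 10, 12]), (60, 6, [6, 9, 12]), (70, 3, [7, 9, 11]), (100, 30, [52, 55, 64]), (110, 24, [54, 55, 63]), (120, 29, [54, 56, 62])]
lat 0 [(-20, 69, [48, 67, 77]), (-10, 122, [13, 35, 59]), (0, 31, [7, 10, 25]), (10, 27, [8, 9, 13]), (20, 23, [7, 10, 12]), (30, 23, [6, 10, 12]), (40, 27, [7, 10, 12]), (50, 28, [8, 11, 14]), (60, 3, [10, 12, 13]), (100, 31, [53, 56, 58]), (110, 28, [53, 55, 59]), (120, 33, [53, 55, 58])]
lat 0.025 [(-20, 62, [49, 66, 79]), (-10, 109, [9, 31, 57]), (0, 26, [7, 10, 24]), (10, 27, [7, 10, 12]), (20, 22, [8, 10, 14]), (30, 28, [7, 10, 13]), (40, 26, [7, 9, 11]), (50, 25, [8, 10, 12]), (60, 3, [12, 12, 12]), (100, 34, [53, 56, 65]), (110, 35, [53, 56, 65]), (120, 35, [53, 56, 64])]
```

>>> {"api": "play_rows", "payload": {"motion": [[1, -0.057, 0.274, 0.12, 0], [1, -0.057, 0.274, 0.1, 0], [1, -0.057, 0.274, 0.04, 0], [1, -0.053, 0.255, 0.02, 0], [1, -0.053, 0.255, 0, 0], [1, -0.033, 0.157, 0, 0], [1, -0.033, 0.157, 0, 0], [1, 0, 0, 0, 0]]}}

```text
time: 6.73
eef_pos: [0.4931, 0.1783, 0.083]
eef_rot: [0.995, 0.103, -0.0, -0.0]
contact_force: [0.3, 0.4, 0.4]
width: 0.0004
grip_force: 0.0
```

```bash
python3 prof.py
```

```text
t 6.7333 tcp [0.493 0.178 0.083] dock [ 0.003 -0.001] yawerr 0.01 F [0.3 0.4 0.4] w 0.0003837942920476889
lat -0.025 [(-100, 16, [-2, 0, 2]), (-90, 10, [-2, 0, 1]), (-80, 14, [-2, 0, 3]), (-70, 11, [-2, 0, 1]), (-60, 12, [-1, 0, 2]), (-50, 18, [-3, 0, 3]), (-40, 13, [-2, 0, 2]), (-30, 8, [0, 1, 3]), (-10, 4, [12, 14, 15]), (0, 4, [18, 24, 32]), (10, 7, [26, 30, 50]), (20, 24, [9, 39, 63]), (30, 52, [7, 47, 66]), (40, 64, [8, 48, 64]), (50, 39, [8, 48, 53]), (60, 24, [9, 50, 53]), (100, 28, [54, 56, 63]), (110, 27, [53, 55, 60]), (120, 26, [54, 57, 64])]
lat 0 [(-100, 24, [-3, 0, 2]), (-90, 20, [-3, 0, 1]), (-80, 20, [-3, -1, 2]), (-70, 16, [-4, 0, 3]), (-60, 22, [-3, -1, 0]), (-50, 18, [-3, 0, 3]), (-40, 11, [0, 1, 1]), (20, 11, [59, 61, 64]), (30, 63, [8, 59, 67]), (40, 77, [8, 49, 61]), (50, 52, [6, 13, 52]), (60, 22, [10, 48, 55]), (100, 29, [52, 55, 58]), (110, 27, [54, 55, 57]), (120, 35, [53, 55, 59])]
lat 0.025 [(-60, 14, [-3, 0, 1]), (-50, 22, [-4, 0, 3]), (-40, 9, [0, 0, 2]), (20, 7, [7, 32, 64]), (30, 43, [7, 12, 65]), (40, 44, [8, 12, 58]), (50, 50, [8, 11, 52]), (60, 14, [45, 49, 53]), (100, 31, [53, 56, 65]), (110, 36, [54, 57, 65]), (120, 37, [53, 56, 65])]
```

>>> {"api": "play_rows", "payload": {"motion": [[1, 0, 0, 0.2, 0], [1, 0, 0, 0, 0], [1, 0, 0, 0, 0], [1, 0, 0, 0, 0], [1, 0, 0, 0, 0]]}}

```text
time: 7.2
eef_pos: [0.4934, 0.1771, 0.0881]
eef_rot: [0.995, 0.102, 0.0, 0.0]
contact_force: [-0.3, -0.1, 0.1]
width: 0.0008
grip_force: 0.0
```

```bash
python3 prof.py
python3 - <<'E'
from h import *
im=np.load('last.npz')['im']; save(cv2.resize(im[210:310,270:370],(600,600),interpolation=cv2.INTER_CUBIC),'s4.png')
E
```

```text
t 7.2 tcp [0.493 0.177 0.088] dock [ 0.001 -0.001] yawerr -0.08 F [-0.3 -0.1  0.1] w 0.0007558517641362063
lat -0.025 [(-100, 11, [-2, 0, 2]), (-90, 14, [-2, 0, 3]), (-80, 14, [-4, 0, 1]), (-70, 11, [-2, 0, 2]), (-60, 12, [-3, 0, 4]), (-50, 14, [-2, 0, 2]), (-40, 12, [-2, 0, 3]), (-20, 7, [15, 18, 18]), (-10, 21, [16, 18, 21]), (0, 14, [16, 19, 21]), (10, 23, [18, 21, 29]), (20, 17, [13, 21, 29]), (30, 12, [16, 20, 34]), (40, 27, [15, 39, 44]), (50, 60, [16, 32, 42]), (60, 18, [15, 21, 42]), (70, 5, [8, 11, 15]), (100, 27, [52, 55, 64]), (110, 29, [53, 55, 64]), (120, 30, [53, 56, 64])]
lat 0 [(-100, 22, [-3, 0, 4]), (-90, 22, [-3, 0, 2]), (-80, 19, [-2, 0, 3]), (-70, 16, [-2, -1, 2]), (-60, 28, [-2, 0, 2]), (-50, 23, [-2, 0, 1]), (-40, 17, [-3, 0, 3]), (-20, 13, [13, 16, 20]), (-10, 20, [16, 17, 19]), (0, 18, [14, 19, 23]), (10, 18, [16, 21, 27]), (20, 10, [23, 27, 28]), (40, 23, [38, 41, 44]), (50, 76, [17, 33, 43]), (60, 27, [16, 19, 35]), (100, 29, [52, 55, 57]), (110, 29, [53, 56, 58]), (120, 33, [53, 56, 58])]
lat 0.025 [(-70, 5, [-3, -1, 0]), (-60, 25, [-2, 0, 3]), (-50, 21, [-3, 0, 1]), (-40, 14, [-2, 0, 3]), (-20, 8, [12, 17, 19]), (-10, 23, [14, 17, 20]), (0, 23, [14, 18, 21]), (10, 7, [16, 17, 20]), (20, 14, [11, 23, 29]), (30, 8, [12, 17, 32]), (40, 17, [15, 19, 43]), (50, 39, [12, 23, 44]), (60, 19, [15, 18, 31]), (100, 35, [53, 56, 64]), (110, 32, [53, 56, 64]), (120, 37, [52, 56, 64])]
```

View pics/s4.png

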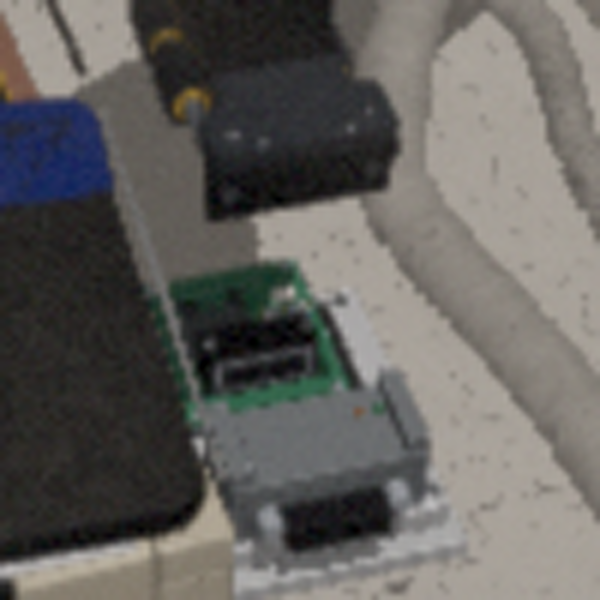

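>>> {"api": "play_rows", "payload": {"motion": [[1, 0.115, -0.548, 0, 0], [1, 0.115, -0.548, 0, 0], [1, 0.115, -0.548, 0, 0], [1, 0.115, -0.548, 0, 0], [1, 0, 0, 0, 0]]}}

```text
time: 7.67
eef_pos: [0.5055, 0.1194, 0.0878]
eef_rot: [0.995, 0.1, -0.0, 0.001]
contact_force: [0.4, -0.9, 0.4]
width: 0.0003
grip_force: 0.0
```

```bash
cat > yaw.py <<'E'
from h import *
np.set_printoptions(precision=4,suppress=True,linewidth=150)
st()
for n in ('side','top'):
    im,P=pts(n); i=im.astype(int); D=dock(P)
    g=(i[...,1]-i[...,0]>12)&(i[...,1]-i[...,2]>3)&(abs(D[...,0]-.03)<.09)&(abs(D[...,1])<.06)&(P[...,2]<.03)
    v,u=np.nonzero(g)
    if len(u)<20: print(n,'no'); continue
    d=dock(ray(n,np.c_[u,v],.018))
    print(n,len(u))
    for s in np.arange(-.03,.12,.01):
        k=abs(d[:,0]-s)<.005
        if k.sum()>3: print('  s',round(s,2),k.sum(),'lat',d[k,1].min().round(4),d[k,1].max().round(4))
    for l in np.arange(-.035,.04,.01):
        k=abs(d[:,1]-l)<.005
        if k.sum()>3: print('  lat',round(l,3),'s',d[k,0].min().round(4),d[k,0].max().round(4))
E
python3 yaw.py
```

```text
t 7.6667 tcp [0.5055 0.1194 0.0878] dock [-0.0576 -0.0013] yawerr -0.27 F [ 0.4 -0.9  0.4] w 0.00028669944384448576
side 274
  s -0.02 16 lat -0.0229 0.0241
  s -0.01 61 lat -0.0361 0.0322
  s 0.0 42 lat -0.0371 0.0326
  s 0.01 21 lat -0.0373 0.0318
  s 0.02 9 lat -0.0376 0.0322
  s 0.03 14 lat -0.0379 0.034
  s 0.04 16 lat -0.0382 0.0329
  s 0.05 45 lat -0.0384 0.0325
  s 0.06 50 lat -0.0387 0.0314
  lat -0.035 s -0.0083 0.0647
  lat -0.025 s -0.0162 0.0615
  lat -0.015 s -0.0177 0.0621
  lat -0.005 s -0.0178 0.0622
  lat 0.005 s -0.0171 0.0622
  lat 0.015 s -0.0179 0.0616
  lat 0.025 s -0.0158 0.0623
  lat 0.035 s -0.013 0.061
top no
```

>>> {"api": "play_rows", "payload": {"motion": [[1, 0, 0, -0.75, 0], [1, 0, 0, -0.75, 0], [1, 0, 0, -0.75, 0], [1, 0, 0, -0.72, 0], [1, 0, 0, 0, 0.005], [1, -0.041, 0.196, 0, 0], [1, -0.041, 0.196, 0, 0], [1, -0.041, 0.196, 0, 0], [1, -0.041, 0.196, 0, 0], [1, 0, 0, 0, 0]]}}

```text
time: 8.6
eef_pos: [0.5009, 0.1439, 0.0147]
eef_rot: [0.994, 0.105, 0.001, -0.0]
contact_force: [-1.1, 0.3, -0.2]
width: 0.0004
grip_force: 0.0
```

```bash
python3 yaw.py | grep -v " s "
```

```text
t 8.6 tcp [0.5009 0.1439 0.0147] dock [-0.0326 -0.0018] yawerr 0.27 F [-1.1  0.3 -0.2] w 0.000447462592248161
side 209
top no
```

>>> {"api": "play_rows", "payload": {"motion": [[1, -0.041, 0.196, -0.06, 0], [1, -0.041, 0.196, 0, 0], [1, -0.041, 0.196, 0, 0], [1, -0.041, 0.196, 0, 0], [1, -0.041, 0.196, 0, 0], [1, -0.041, 0.196, 0, 0], [1, 0, 0, 0, 0]]}}

```text
time: 9.28
eef_pos: [0.4942, 0.1731, 0.0124]
eef_rot: [0.994, 0.105, 0.0, -0.0]
contact_force: [-0.7, -0.3, 0.3]
width: 0.0007
grip_force: 0.0
```

```bash
python3 yaw.py
```

```text
t 9.2833 tcp [0.4942 0.1731 0.0124] dock [-0.0027 -0.0012] yawerr 0.26 F [-0.7 -0.3  0.3] w 0.0006848414766950499
side 79
  s 0.01 5 lat -0.0281 -0.0221
  s 0.02 10 lat -0.0376 -0.0241
  s 0.03 27 lat -0.0379 0.0325
  s 0.04 11 lat -0.0382 0.0332
  s 0.05 10 lat -0.0384 0.0336
  s 0.06 8 lat -0.0387 0.0314
  s 0.07 6 lat -0.0399 -0.0356
  lat -0.035 s 0.0174 0.0806
  lat -0.025 s 0.0098 0.0242
  lat 0.005 s 0.0262 0.0404
  lat 0.015 s 0.0269 0.035
  lat 0.025 s 0.0275 0.0464
  lat 0.035 s 0.0282 0.061
top no
```

>>> {"api": "play_rows", "payload": {"motion": [[1, -0.033, 0.157, 0, -0.005], [1, -0.033, 0.157, 0, 0], [1, -0.033, 0.157, 0, 0], [1, -0.025, 0.118, 0, 0], [1, -0.025, 0.118, 0, 0], [1, 0, 0, 0, 0]]}}

```text
time: 9.88
eef_pos: [0.4907, 0.1901, 0.0124]
eef_rot: [0.995, 0.103, 0.0, -0.0]
contact_force: [0.7, -0.0, -0.9]
width: -0.0001
grip_force: 0.0
```

>>> {"api": "play_rows", "payload": {"motion": [[1, -0.016, 0.078, 0, 0], [1, -0.016, 0.078, 0, 0], [1, 0, 0, 0, 0]]}}

```text
time: 10.13
eef_pos: [0.4901, 0.1934, 0.0124]
eef_rot: [0.995, 0.102, 0.0, -0.0]
contact_force: [0.3, 0.1, 0.7]
width: 0.0008
grip_force: 0.2
```

```bash
python3 yaw.py
```

```text
t 10.1333 tcp [0.4901 0.1934 0.0124] dock [ 0.0181 -0.0013] yawerr -0.04 F [0.3 0.1 0.7] w 0.0007957807876615027
side 59
  s 0.03 6 lat -0.0288 -0.0204
  s 0.04 11 lat -0.0382 -0.0213
  s 0.05 24 lat -0.0384 0.0336
  s 0.06 13 lat -0.0387 0.0339
  s 0.07 5 lat -0.039 -0.0356
  lat -0.035 s 0.0357 0.0743
  lat -0.025 s 0.0283 0.0457
  lat 0.005 s 0.0504 0.0583
  lat 0.015 s 0.0484 0.0557
  lat 0.025 s 0.0497 0.057
  lat 0.035 s 0.0504 0.061
top no
```

>>> {"api": "play_rows", "payload": {"motion": [[1, -0.012, 0.06, 0, 0], [1, -0.012, 0.06, 0, 0], [1, 0, 0, 0, 0]]}}

```text
time: 10.48
eef_pos: [0.4895, 0.196, 0.0123]
eef_rot: [0.995, 0.102, -0.0, 0.0]
contact_force: [0.5, -1.6, 1.2]
width: 0.0008
grip_force: 0.7
```

>>> {"api": "play_rows", "payload": {"motion": [[1, -0.012, 0.06, 0, 0], [1, 0, 0, 0, 0]]}}

```text
time: 10.65
eef_pos: [0.4894, 0.1962, 0.0123]
eef_rot: [0.995, 0.102, -0.0, 0.001]
contact_force: [-1.0, -6.3, 2.8]
width: 0.0004
grip_force: 3.2
```

>>> {"api": "play_rows", "payload": {"motion": [[1, -0.008, 0.04, 0, 0], [1, 0, 0, 0, 0]]}}

```text
time: 10.82
eef_pos: [0.4894, 0.1963, 0.0123]
eef_rot: [0.995, 0.101, -0.0, 0.002]
contact_force: [0.6, -10.1, 4.1]
width: 0.0003
grip_force: 4.6
```

>>> {"api": "play_rows", "payload": {"motion": [[1, -0.012, 0.06, 0, 0], [1, -0.012, 0.06, 0, 0], [1, 0, 0, 0, 0]]}}

```text
time: 11.07
eef_pos: [0.4893, 0.1965, 0.0122]
eef_rot: [0.995, 0.101, -0.001, 0.004]
contact_force: [0.1, -19.5, 8.6]
width: 0.0004
grip_force: 9.1
```

```bash
python3 yaw.py; python3 prof.py | tail -3
```

```text
t 11.0667 tcp [0.4893 0.1965 0.0122] dock [ 0.0212 -0.0012] yawerr -0.26 F [  0.1 -19.5   8.6] w 0.00040561555845193044
side 53
  s 0.04 14 lat -0.0382 -0.0213
  s 0.05 17 lat -0.0384 0.0325
  s 0.06 15 lat -0.0378 0.0339
  s 0.07 4 lat -0.0381 -0.0356
  lat -0.035 s 0.0357 0.0743
  lat -0.025 s 0.0323 0.049
  lat 0.005 s 0.0543 0.0615
  lat 0.015 s 0.0524 0.057
  lat 0.025 s 0.0531 0.0596
  lat 0.035 s 0.0537 0.0583
top no
lat -0.025 [(-100, 10, [-1, 0, 2]), (-90, 11, [-3, 0, 3]), (-80, 7, [-2, -1, 1]), (-70, 18, [-2, 0, 124]), (-60, 39, [-1, 93, 124]), (-50, 31, [0, 99, 123]), (-40, 28, [-2, 97, 123]), (-30, 25, [-2, 95, 123]), (-20, 21, [-3, 2, 121]), (-10, 20, [0, 105, 122]), (0, 31, [6, 12, 118]), (10, 34, [8, 90, 116]), (20, 35, [8, 96, 118]), (30, 26, [13, 105, 117]), (40, 30, [16, 105, 121]), (50, 37, [17, 100, 120]), (60, 40, [16, 96, 109]), (70, 20, [19, 117, 124]), (80, 11, [107, 123, 124]), (90, 17, [107, 123, 124]), (100, 49, [54, 63, 124]), (110, 123, [56, 94, 124]), (120, 55, [54, 63, 124])]
lat 0 [(-20, 4, [-2, 0, 1]), (50, 4, [15, 17, 19]), (60, 18, [16, 19, 27]), (70, 11, [26, 122, 124]), (80, 20, [121, 123, 124]), (90, 28, [120, 123, 124]), (100, 48, [53, 57, 124]), (110, 111, [55, 92, 123]), (120, 61, [54, 59, 123])]
lat 0.025 [(50, 18, [15, 94, 108]), (60, 16, [15, 18, 105]), (70, 5, [24, 28, 104]), (80, 9, [120, 122, 124]), (90, 12, [121, 123, 124]), (100, 55, [53, 63, 124]), (110, 111, [54, 93, 124]), (120, 59, [53, 63, 121])]
```

>>> {"api": "play_rows", "payload": {"motion": [[1, 0.082, -0.39, 0, 0], [1, 0.164, -0.78, 0.2, 0], [1, 0.164, -0.78, 0.9, 0], [1, 0.164, -0.78, 0.9, 0], [1, 0.164, -0.78, 0.9, 0], [1, 0, -0.9, 0.9, 0], [1, 0, -0.9, 0.5, 0], [1, 0, -0.9, 0, 0], [1, 0, -0.9, 0, 0], [1, 0, -0.9, 0, 0], [1, 0, -0.9, 0, 0], [1, 0, -0.9, 0, 0]]}}

```text
time: 12.22
eef_pos: [0.5069, -0.0443, 0.1199]
eef_rot: [0.995, 0.103, 0.0, -0.0]
contact_force: [-0.4, -0.0, 0.5]
width: 0.0003
grip_force: 0.0
```

```bash
python3 look.py; python3 yaw.py;  python3 - <<'E'
from h import *
a,_=pts('top'); b,_=pts('side')
c=np.zeros((600,800,3),np.uint8)
c[:320,:400]=cv2.resize(a[195:259,150:230],(400,320),interpolation=cv2.INTER_CUBIC); c[:400,400:]=cv2.resize(b[225:305,285:365],(400,400),interpolation=cv2.INTER_CUBIC); save(c,'e.png')
g=a.mean(2).astype(int)
for v in (212,218,222,228): print(v,g[v,180:216])
E
```

```text
t 12.2167 tcp [ 0.5069 -0.0443  0.1199] dock [-0.2181  0.0308] yawerr -0.02 F [-0.4 -0.   0.5] w 0.000319135039848708
-0.14 5 z -0.0008 grey 195 | -0.13 13 z -0.002 grey 195 | -0.12 12 z -0.0012 grey 187 | -0.11 78 z 0.0003 grey 195 | -0.1 93 z 0.0001 grey 196 | -0.09 91 z 0.0001 grey 195 | -0.08 90 z -0.0005 grey 195 | -0.07 91 z 0.0007 grey 193 | -0.06 88 z -0.0004 grey 196 | -0.05 93 z 0.0005 grey 196 | -0.04 91 z -0.0001 grey 197 | -0.03 90 z 0.0002 grey 198 | -0.02 93 z -0.0002 grey 197 | -0.01 86 z 0.0002 grey 198 | 0.0 103 z 0.0083 grey 173 | 0.01 92 z 0.0109 grey 72 | 0.02 96 z 0.0111 grey 72 | 0.03 98 z 0.014 grey 84 | 0.04 98 z 0.0184 grey 112 | 0.05 92 z 0.0191 grey 107 | 0.06 96 z 0.0194 grey 103 | 0.07 95 z 0.021 grey 105 | 0.08 86 z 0.0197 grey 99 | 0.09 138 z 0.0387 grey 78 | 0.1 122 z 0.0562 grey 145 | 0.11 99 z 0.0564 grey 147 | 0.12 97 z 0.0583 grey 147 | 
t 12.2667 tcp [ 0.5068 -0.0496  0.1197] dock [-0.2233  0.032 ] yawerr -0.32 F [ 0.1 -4.9 -0.6] w 0.0004210380540737871
side 199
  s 0.03 37 lat -0.0363 0.034
  s 0.04 72 lat -0.0382 0.0332
  s 0.05 59 lat -0.0384 
[... 646 characters left out ...]
.0304 0.0812
  lat 0.015 s 0.0309 0.0823
  lat 0.025 s 0.0302 0.0963
  lat 0.035 s 0.0323 0.0854
212 [189 196 198 198 200 195 175 141 110 114 106  97  97 107 133 145 111  72
  64  69  69  69  72  68  65  82 146 187 154 151 189 200 199 199 199 199]
218 [ 88  99 104 101  95  96 100 103  91  81  83  83  82 102 113 111 110  97
  76  70  70  69  71  72  71  70  83 147 192 171 148 187 199 200 195 185]
222 [ 84 102  98  97  99  95  97  98  98  94 103 112 112 112 112 111 110 111
  99  75  71  74  74  71  73  71  68  91 157 189 151 143 175 195 200 194]
228 [ 66  77  85 104 125 132 122 114 112 115 114 107 111 111 112 112 113 112
 109  97  79  72  72  72  70  74  70  69  86 147 188 160 153 190 200 200]
```

View pics/e.png

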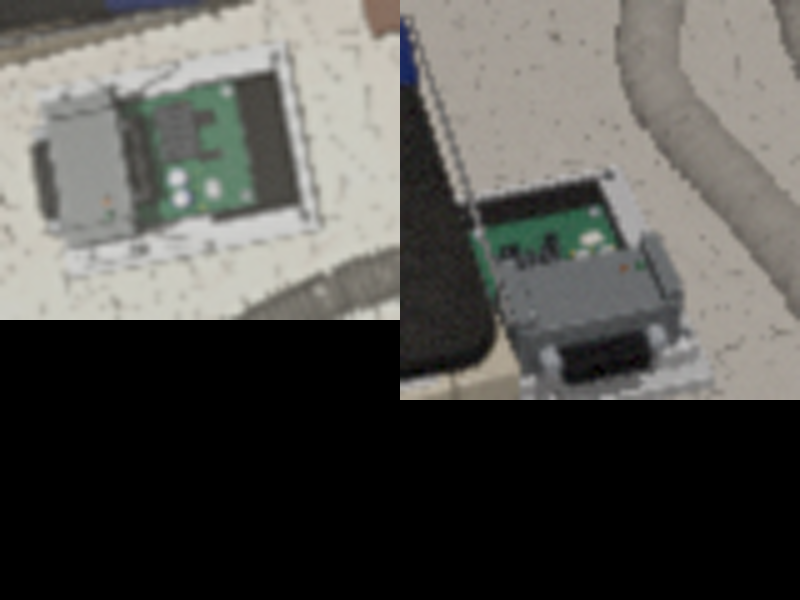

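Run:
```python
from h import *
np.set_printoptions(precision=4,suppress=True,linewidth=170)
a,P=pts('top'); b,Q=pts('side')
for v in (220,224):
    print('top',v); 
    for u in list(range(170,216)):
        d10,d18=dock(ray('top',(u,v),.010))[0],dock(ray('top',(u,v),.018))[0]
        print(u,a[v,u],'s10 %.1f s18 %.1f z %.0f'%(d10[0]*1e3,d18[0]*1e3,P[v,u,2]*1e3), end=' ; ' if u%3 else '\n')
u=317; print('\nside')
for v in range(255,285):
    d10,d18=dock(ray('side',(u,v),.010))[0],dock(ray('side',(u,v),.018))[0]
    print(v,b[v,u],'s10 %.1f s18 %.1f lat %.0f z %.0f'%(d10[0]*1e3,d18[0]*1e3,d10[1]*1e3,Q[v,u,2]*1e3), end=' ; ' if v%3 else '\n')
```

```text
top 220
170 [145 147 144] s10 111.9 s18 110.4 z 53 ; 171 [148 149 147] s10 109.0 s18 107.5 z 58
172 [143 143 140] s10 106.1 s18 104.7 z 56 ; 173 [116 118 115] s10 103.2 s18 101.8 z 63 ; 174 [106 107 105] s10 100.3 s18 98.9 z 45
175 [91 90 86] s10 97.5 s18 96.1 z 45 ; 176 [86 84 80] s10 94.6 s18 93.2 z 42 ; 177 [74 74 69] s10 91.7 s18 90.3 z 39
178 [66 66 61] s10 88.8 s18 87.4 z 29 ; 179 [69 80 69] s10 85.9 s18 84.6 z 15 ; 180 [76 87 77] s10 83.0 s18 81.7 z 14
181 [90 98 91] s10 80.2 s18 78.8 z 21 ; 182 [97 99 96] s10 77.3 s18 76.0 z 24 ; 183 [100 100 100] s10 74.4 s18 73.1 z 24
184 [99 99 97] s10 71.5 s18 70.2 z 27 ; 185 [98 98 97] s10 68.6 s18 67.4 z 28 ; 186 [101 102 101] s10 65.7 s18 64.5 z 18
187 [100 101 101] s10 62.9 s18 61.6 z 19 ; 188 [100  99  98] s10 60.0 s18 58.8 z 23 ; 189 [82 88 80] s10 57.1 s18 55.9 z 14
190 [ 87 107  89] s10 54.2 s18 53.0 z 15 ; 191 [ 92 118  98] s10 51.3 s18 50.2 z 16 ; 192 [ 93 123 101] s10 48.4 s18 47.3 z 12
193 [ 96 126 105] s10 45.6 s18 44.4 z 15 ; 194 [ 97 131 108] s10 42.7 s18 41.5 z 22 ; 195 [ 98 132 109] s10 39.8 s18 38.7 z 21
196 [ 96 132 108
[... 3436 characters left out ...]
6 73] s10 34.0 s18 41.0 lat 12 z 20
271 [52 97 75] s10 37.4 s18 44.4 lat 11 z 17 ; 272 [47 94 69] s10 40.7 s18 47.7 lat 10 z 17 ; 273 [52 94 72] s10 44.1 s18 51.0 lat 9 z 22
274 [50 86 68] s10 47.4 s18 54.3 lat 8 z 18 ; 275 [59 92 77] s10 50.7 s18 57.6 lat 7 z 15 ; 276 [67 87 81] s10 54.0 s18 60.9 lat 6 z 26
277 [102 105 105] s10 57.3 s18 64.1 lat 5 z 55 ; 278 [104 107 110] s10 60.6 s18 67.4 lat 4 z 56 ; 279 [104 106 108] s10 63.8 s18 70.6 lat 3 z 55
280 [104 105 106] s10 67.1 s18 73.8 lat 2 z 56 ; 281 [102 106 108] s10 70.3 s18 77.0 lat 1 z 54 ; 282 [103 104 108] s10 73.5 s18 80.2 lat -0 z 59
283 [105 107 109] s10 76.7 s18 83.4 lat -1 z 57 ; 284 [104 107 108] s10 79.9 s18 86.6 lat -2 z 57 ;
```

```bash
python3 -c "
from h import *; st(); print(bot.job_done())"
```

```text
t 12.5667 tcp [ 0.507  -0.0423  0.1199] dock [-0.2161  0.0304] yawerr 0.05 F [-0.9  0.7  0.2] w 0.00029563451412422385
the job is handed in; nothing more can be done
None
```

The module was tipped over the dock edge and now lies component side up, pushed in until it stopped hard at about 20 N. Its outer edge measures about 32 mm in from the dock front, which matches fully home to within 1–2 mm. I handed the job in at 12.6 s with the arm clear and never moved near the bystanders.

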